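Hitch the hand rest over the clay relief

TASK

The dry clay sun is ready for painting, so set the hand rest up over it: pick up the rail, lower its socket fully down over the ball at the end of the modelling board, with the latch lever still raised and the rail lying straight across the board over the relief, both feet on the bare strip of board at the other end. Then press the latch lever right down and take the hand away. Set it down gently, and do not touch the fragile relief or disturb the jars, rolling pin and wooden knife lying about.

Things in the scene. Friction and masses are not known exactly. Their poses are not given: they have to be found in the camera images.
- rest_grip (a point): Hand rest (loose, about 0.6 kg): level beech rail 42 mm wide, 20 mm high, ball socket at one end, two splayed legs with rubber feet at the other. This point: middle of the rail's section at its balance point, where to grip it across the 42 mm from above. x along the rail from socket to feet, y across, z up. At the start the feet stand on the table and the socket on the firebrick, rail level.
- rest_socket (a point): Point in the hand rest's socket where the ball's centre sits when home: 165 mm towards -x of rest_grip and 14 mm lower; same axes. Round aluminium cup open below, 60 mm outside, bore 41 mm, flared mouth 50 mm wide and 21 mm below this point, ceiling 19 mm above it, cup top 29 mm above it. Rail, 20 mm high, starts 52 mm towards +x.
- rest_feet (a point): Midway between the soles of the two rubber feet (100 mm apart across the rail, 20 mm in diameter): 300 mm from rest_socket towards +x and 53 mm lower; 135 mm from rest_grip and 67 mm lower.
- latch (a joint): Latch lever on the socket, rad: 0 = pressed right down, lying level 5 mm clear of the rail; larger = raised (limit 1.0); starts at 0.75 to 0.95 and stays where left. It takes 8 to 12 N pressed straight down 25 to 35 mm along from its hinge, less farther out; 20 N does no harm. Down, its tongue holds the ball from below; it would bar a ball from entering.
- latch_hinge (a point): Hinge pin of the latch lever, across the rail: 36 mm from rest_socket towards the feet and 14 mm above it. Axes as rest_grip.
- latch_tip (a point): Free end of the latch lever, on its upper face. Steel plate 30 mm wide, 4 mm thick. Lever down: tip 110 mm from the hinge towards the feet and 21 mm above it. Raised, this point is turned up about the pin by the joint angle: the plate stands over the rail, upper face turned up and towards the socket end. Press on that face, not on the plate's end edge.
- ball (a point): Centre of the steel ball, 38 mm in diameter, on a 19 mm neck, bolted to one end of the board: 53 mm above the board's top, 73 mm above the table. Fixed.
- board: Plywood modelling board, fixed on the table, 400 mm long (along its y), 220 mm wide, 20 mm thick; origin at the centre of its underside. The ball stands at its x = 0, y = -150 mm; the rail belongs along its y axis, with the feet at about x = 0, y = +150 mm.
- relief: Fragile dry clay sun relief, brown-grey, about 170 mm across, at most 23 mm high, fixed on the board's centre line, 8 mm from its middle towards the feet end; origin at the centre of its underside.
- brick: Half firebrick, cream, 114 x 114 x 32 mm, loose, under the parked socket; origin at the centre of its underside.
- rolling_pin: Plain wooden rolling pin, 42 mm in diameter, 300 mm long, lying along its own x; bystander.
- jar_a: Jar of underglaze, 52 mm in diameter, 75 mm high, white cap; origin at the centre of its underside; bystander.
- jar_b: Jar of underglaze, 52 mm in diameter, 75 mm high, black cap; origin at the centre of its underside; bystander.
- model_knife: Wooden modelling knife, about 190 mm long, 12 mm thick, lying on the table along its own x; bystander.

How it is judged (in metres and radians):
On the way, in this order (a step that is already met when the one before it is completed fails the run):
1. the socket is fully home on the ball with the latch lever still raised, the rail straight across the board and the feet on it (distance between rest_socket and ball below 0.004 m and x of rest_feet in the frame of board between -0.025 and 0.025 m and y of rest_feet in the frame of board above 0.12 m and z of rest_feet in the frame of board below 0.026 m and value of joint latch above 0.6 rad), for 0.2 s.
2. the latch lever is pressed right down, the socket still home (distance between rest_socket and ball below 0.004 m and value of joint latch below 0.08 rad), for 0.2 s.
At the end, for the whole second after the job is handed in: Socket home on the ball (within 4 mm), rail level and straight across the board (feet within 25 mm of the board's centre line, standing on its far strip), latch lever down (below 0.08 rad), everything at rest and let go (all of step 2 and x of rest_feet in the frame of board between -0.025 and 0.025 m and y of rest_feet in the frame of board above 0.12 m and z of rest_feet in the frame of board below 0.026 m and linear speed of rest below 0.02 m/s and angle between rest_socket's own z axis and vertical below 0.06 rad); the robot touches nothing.
It fails at once if the fragile relief is touched (over 2 N) (contact force between relief and anything else above 2 N).
It fails at once if the hand rest is dropped or rammed onto the ball (over 0.4 m/s within 30 mm of home) (distance between rest_socket and ball below 0.03 m and linear speed of rest above 0.4 m/s).
It fails at once if a jar, the rolling pin or the knife is disturbed (moved over 30 mm) (distance of any of rolling_pin, jar_a, jar_b, model_knife from where it was at the start of the episode above 0.03 m).
It also fails if it takes over 45 s, if anything falls off the work surface, if the arm or the gripper's body presses on something with over 40 N, if the wrist force passes 120 N, or if a joint passes its speed limit or range.

ROBOT

A 6-joint arm with a two-finger parallel gripper is mounted at the origin on the work surface. World frame = base frame: x ahead of the robot, y to its left, z up, the work surface at z = 0. Lengths are in mm, angles in rad, forces in N, time in s.
With the tool pointing down it reaches from about 300 to 775 mm from the base axis. Payload 14.6 kg.
Tool frame: the origin (TCP) lies at the very end of the fingers, on their centre line; the grasp point (between the pads) lies 19 mm behind it (grip_point_offset is the distance from the TCP to the grasp point, in mm); z points along the fingers, y is the line along which they close (so a half turn about z gives the same grasp; the last joint's range is limited). The gripper opens to 94 mm and grips with 3 to 60 N. Pads are 16 mm wide; open, the fingers measure 119 mm over their backs; the gripper's body (75 mm by 177 mm) begins 78 mm behind the grasp point.
Start: joints at [1.197, 0.3, 1.521, -0, 1.321, -0.067], TCP at [166.103, 524.308, 205.446] pointing down, gripper open.
Joint ranges: [-3.03, 3.03], [-0.79, 2.21], [0.23, 2.52], [-1.04, 4.18], [0, 3.07], [-2.55, 2.55]. Speed limits (rad/s): [2.22, 2.22, 2.57, 3.14, 3.14, 3.14].

INTERFACE

Orientations are given as [roll, pitch, yaw] about the fixed x, y, z axes, in that order (R = Rz(yaw) Ry(pitch) Rx(roll)).
In Python, from cell import read_state, camera, camera_info, sign_off, grip_point_offset gives the robot as it stands.
- The arm moves only by the shell command python3 -m handwheel 'ROWS' [FORCE]. ROWS is text: rows parted by semicolons, each of 5 numbers parted by spaces: the shift along the world's x, y, z in units of 40 mm (1.0 is 40 mm), then the turn about the world's z in units of 5 degrees (1.0 is 5 degrees), then the closure, from 0 (fully open) to 1 (shut). In form: dx dy dz yaw gripper; .... A call has 1 to 12 rows; each row shifts and turns the commanded pose from where the row before left it; what a row does not reach is not made up. A row lasts 1/12 s, in which the tool goes at most 41.7 mm and 7.16 degrees, less where a joint would pass 70% of its speed; a pose out of reach is approached as far as the arm can. A call is refused whole if a number of a shift passes 1 or a number of a turn 1, either way. A call with a gripper value outside its range is refused whole. The fingers move at their own pace and stop on an object; FORCE is the grip in N (left out, the last holds). Time passes only in rows, so rows that do not move let the fingers close. It gives the time, the measured TCP pose, the force, the opening and the grip force at its end, in the units of the state.
- read_state(): the state, without advancing time (a new reading comes with each control period).
- camera(name): name is "scene" or "top" or "wrist"; returns (picture, depth): 480x640x3 uint8, red, green, blue; 480x640 float32, mm along the optical axis (not along the pixel's ray), 0 where there is no reading.
- camera_info(name): a dict with "intrinsics" (3x3 intrinsics, pixels), "world_from_camera" (4x4, takes a point from camera to world coordinates). Camera axes: x right, y down, z forward; pixel columns grow to the right and rows downward; lengths in mm; the calibration is good to about 2 mm. A picture is of the moment at which its call begins: read the wrist's pose just before it. camera_info takes no time and is no camera call; for the wrist camera it gives the pose at the moment of the call.
- sign_off(): hands the job in; it is judged then, once.
The state is a dict: "clock": time; "joints": joint angles; "qd": joint speeds; "effort": joint torques, N m; "eef_pos": TCP position; "eef_rot": TCP orientation; "wrist_force": force on the tool from outside, world axes, zero at the start; "moment": the same for the moment, N m; "finger_gap": finger opening in mm; "finger_force": force on a finger pad.
Only numpy, scipy, OpenCV 4.12 (cv2) and the standard library are available. Lean on these libraries where they do the work, as an engineer would, in place of code of your own. Each camera call takes 0.05 s, during which the arm holds its last target. There are 200 camera calls.

## Working session

There is one attempt and no reset: what is moved stays moved. The work goes in short steps, Python scripts to look and compute and a shell command to move; the robot and the scene stay as the last step left them, time stands still between calls to the robot, and variables do not carry over. Pictures are saved under pics/ and viewed, at most 13 in all, crops included, and the job is handed in when it is done.

```bash
mkdir -p pics; cat > h.py <<'E'
import numpy as np, cv2
from cell import *
def cloud(name):
    info=camera_info(name); im,d=camera(name)
    K=np.array(info["intrinsics"]);T=np.array(info["world_from_camera"])
    v,u=np.mgrid[0:480,0:640]
    p=np.stack([(u-K[0,2])/K[0,0]*d,(v-K[1,2])/K[1,1]*d,d],-1)
    P=p@T[:3,:3].T+T[:3,3]; P[d==0]=np.nan
    return im,P,K,T
E
python3 - <<'E'
from h import *
s=read_state(); print(s["clock"],s["eef_pos"],s["eef_rot"],s["finger_gap"],grip_point_offset)
for n in("top","scene"):
    im,P,K,T=cloud(n); np.savez(f"{n}.npz",im=im,P=P,K=K,T=T)
    cv2.imwrite(f"pics/{n}0.png",im[...,::-1]); print(n,K[0,0],T.round(3).tolist())
E
```

```text
0.0 [166.00560669 524.08366334 204.89298719] [-3.14044417e+00 -6.73457548e-05  2.83484422e+00] 94.21775911418982 18.8
top 440.9109506472354 [[-0.025, -0.999, 0.025, 509.412], [-1.0, 0.025, -0.011, 10.672], [0.01, -0.025, -1.0, 1228.986], [0.0, 0.0, 0.0, 1.0]]
scene 493.69676984200265 [[-0.801, 0.487, -0.348, 1106.083], [0.599, 0.655, -0.461, 716.229], [0.004, -0.578, -0.816, 1327.704], [0.0, 0.0, 0.0, 1.0]]
```

View pics/top0.png

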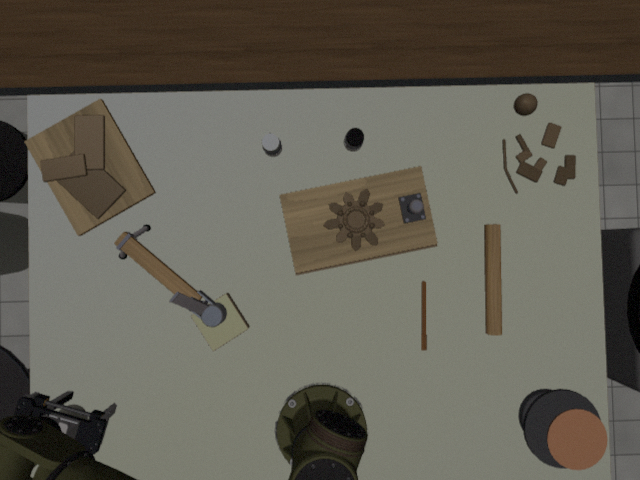

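View pics/scene0.png

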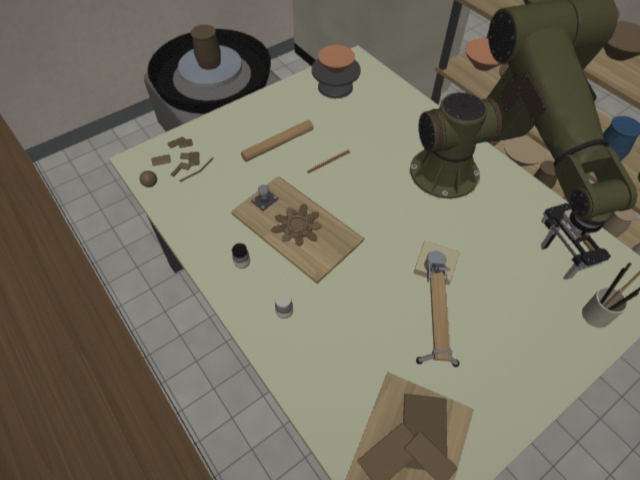

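The top view shows the socket at about (212,314), the feet near (122,239)/(147,229), the board at (358,235), the ball at (416,206) and the relief at (356,220). The lever is raised at (185,300). In the scene view the rail and lever match this.

```bash
cat > m.py <<'E'
from h import *
for n,rb,bb in(("top",(100,215,240,335),(270,160,445,285)),("scene",(405,240,470,375),(225,170,370,290))):
    D=np.load(n+".npz");P=D["P"];im=D["im"].astype(int)
    hsv=cv2.cvtColor(D["im"],cv2.COLOR_RGB2HSV); z=P[...,2]
    R=np.zeros(z.shape,bool);R[rb[1]:rb[3],rb[0]:rb[2]]=1
    B=np.zeros(z.shape,bool);B[bb[1]:bb[3],bb[0]:bb[2]]=1
    wood=(hsv[...,1]>70)&(hsv[...,0]<25)
    m=R&wood&(z>68)&(z<90); q=P[m][:,:2].astype(np.float32)
    c,s,a=cv2.minAreaRect(q); print(n,"rail",m.sum(),c,s,a, "z",np.median(P[m][:,2]))
    l=cv2.fitLine(q,cv2.DIST_HUBER,0,.01,.01).ravel();print(" dir",np.degrees(np.arctan2(l[1],l[0])),l[2:])
    m=R&(hsv[...,1]<60)&(z>74)&(z<90);q=P[m][:,:2].astype(np.float32)
    print(" cup",m.sum(),cv2.minEnclosingCircle(q),np.median(P[m],0))
    m=R&(z>95);print(" lever",m.sum(),np.nanmax(np.where(R,z,np.nan)), P[m].mean(0) if m.any() else "")
    m=B&(z>12)&(z<32); q=P[m][:,:2].astype(np.float32)
    c,s,a=cv2.minAreaRect(q);print(" board",m.sum(),c,s,a,"z",np.median(P[m][:,2]))
    m=B&(z>60);q=P[m][:,:2].astype(np.float32);print(" ball",m.sum(),cv2.minEnclosingCircle(q),np.nanmax(P[m][:,2]))
    p=P[m]; A=np.c_[2*p,np.ones(len(p))]
    # sphere fit with known z=73,r=19
    from scipy.optimize import least_squares
    r=least_squares(lambda x:np.hypot(np.hypot(p[:,0]-x[0],p[:,1]-x[1]),p[:,2]-x[2])-19,np.r_[q.mean(0),73],loss="soft_l1");print(" ballfit",r.x)
    K,T=D["K"],D["T"]
E
python3 m.py
```

```text
top rail 1383 (453.7618408203125, 417.40350341796875) (265.5796813964844, 42.215721130371094) 48.939659118652344 z 76.87493516902396
 dir 50.97201 [456.29153 415.88074]
 cup 551 ((428.2923583984375, 386.10162353515625), 173.65945434570312) [340.69911413 287.98889512  79.95667551]
 lever 384 170.00646556057768 [374.05150582 327.15173321 131.92643795]
 board 10708 (525.4329833984375, -123.25381469726562) (321.9158630371094, 401.0855712890625) 10.148003578186035 z 20.4726652636449
 ball 167 ((601.3554077148438, -260.6070556640625), 18.960554122924805) 94.4198520573816
 ballfit [ 601.69431893 -261.79598275   72.77386262]
scene rail 1254 (453.94403076171875, 415.1669921875) (273.9288024902344, 43.08928680419922) 48.41860580444336 z 77.94361770764885
 dir 48.531033 [458.0357  418.49493]
 cup 348 ((425.35076904296875, 381.7261962890625), 166.57965087890625) [347.93780233 288.63627744  80.7802461 ]
 lever 85 170.26467355443992 [381.77516942 328.49455808 138.71815004]
 board 5907 (611.53125, -119.60948181152344) (446.47186279296875, 408.71661376953125) 82.56682586669922 z 21.718735247117138
 ball 282 ((698.7982177734375, -176.15988159179688), 142.11904907226562) 97.15502205027747
 ballfit [ 773.05193839 -120.0215845    75.28045004]
```

```bash
cat > m2.py <<'E'
from h import *
from scipy.ndimage import label
def big(m):
    l,k=label(m);return l==1+np.argmax(np.bincount(l.ravel())[1:])
for n,rb,bb,cb in(("top",(100,215,240,335),(270,160,445,285),(196,296,232,332)),("scene",(405,240,470,375),(250,180,280,290),(420,245,452,280))):
    D=np.load(n+".npz");P=D["P"];z=P[...,2];hsv=cv2.cvtColor(D["im"],cv2.COLOR_RGB2HSV)
    def box(b):
        M=np.zeros(z.shape,bool);M[b[1]:b[3],b[0]:b[2]]=1;return M
    m=big(box(cb)&(hsv[...,1]<60)&(z>77)&(z<86));q=P[m][:,:2].astype(np.float32)
    print(n,"cup",m.sum(),cv2.minEnclosingCircle(q),q.mean(0))
    m=big(box(rb)&(hsv[...,1]>70)&(hsv[...,0]<25)&(z>72)&(z<82));r=cv2.minAreaRect(P[m][:,:2].astype(np.float32));print(" rail",m.sum(),r)
    m=big(box((225,160,445,290))&(z>14)&(z<26)&(hsv[...,1]>60));m=cv2.morphologyEx(m.astype(np.uint8),cv2.MORPH_OPEN,np.ones((7,7)))>0
    r=cv2.minAreaRect(P[m][:,:2].astype(np.float32));print(" board",m.sum(),r)
    m=big(box((225,160,445,225))&(z>66)&(z<98));q=P[m][:,:2].astype(np.float32);print(" ball",m.sum(),cv2.minEnclosingCircle(q))
    # feet: pixels, low, beyond rail end
    th=np.radians(48.7);u=np.array([np.cos(th),np.sin(th)]);d=(P[...,:2]-[342,288])@u;y=(P[...,:2]-[342,288])@[-u[1],u[0]]
    for s in(1,-1):
        m=(z>8)&(z<60)&(d>275)&(d<325)&(s*y>35)&(s*y<70)&(np.abs(z)<60);print(" foot",m.sum(),np.median(P[m],0))
    m=box(rb)&(z>95)&(d<140)&(d>0)&(abs(y)<20); e=d[m];k=z[m];print(" lever d,z hi:",np.c_[e,k][np.argsort(k)[-5:]].round().tolist(), m.sum(), np.polyfit(e,k,1))
E
python3 m2.py
```

```text
top cup 317 ((328.9012451171875, 281.90093994140625), 29.765104293823242) [330.56396 279.91388]
 rail 1269 ((446.0407409667969, 409.5911865234375), (243.40850830078125, 42.153411865234375), 48.562068939208984)
 board 7399 ((574.9598388671875, -114.57032775878906), (220.9984130859375, 398.8135070800781), 10.276031494140625)
 ball 167 ((601.3554077148438, -260.6070556640625), 18.960554122924805)
 foot 45 [493.14093669 531.97985434  18.44075595]
 foot 58 [562.80061893 471.38739238  16.73075902]
 lever d,z hi: [[77.0, 168.0], [79.0, 169.0], [76.0, 169.0], [78.0, 169.0], [78.0, 170.0]] 384 [ 1.17153699 72.6849284 ]
scene cup 174 ((333.5606384277344, 278.266845703125), 28.52289390563965) [332.7748 277.083 ]
 rail 1036 ((445.4591979980469, 405.67681884765625), (241.4028778076172, 42.85462188720703), 48.29747772216797)
 board 1162 ((588.5978393554688, -112.78872680664062), (205.2577362060547, 382.2109375), 2.5484862327575684)
 ball 165 ((66.42184448242188, 1.096700668334961), 48.53622055053711)
 foot 46 [498.54373451 535.61852508  16.86170044]
 foot 64 [567.58104406 474.25833762  20.24857148]
 lever d,z hi: [[77.0, 169.0], [79.0, 169.0], [80.0, 169.0], [81.0, 170.0], [82.0, 170.0]] 85 [ 1.20132571 70.63447212]
```

```bash
python3 -m handwheel '.3 -.13 0 -1 0;.3 -.13 0 -1 0;.3 -.13 0 -1 0;.3 -.13 0 -1 0;.3 -.13 0 -1 0;.3 -.13 0 -1 0;.3 -.13 0 -1 0;.3 -.13 0 -1 0;.3 -.13 0 -1 0;.3 -.13 0 -1 0;.3 -.13 0 -1 0;.3 -.13 0 -1 0'; python3 -m handwheel '.3 -.13 0 -1 0;.3 -.13 0 -1 0;.3 -.13 0 -1 0;.3 -.13 0 -1 0;.3 -.13 0 -1 0;.3 -.13 0 -1 0;.3 -.13 0 -1 0;.3 -.13 0 -1 0;.3 -.13 0 -1 0;.3 -.13 0 -1 0;0 0 0 -.8 0;0 0 0 0 0'; python3 - <<'E'
from h import *
s=read_state();print(s["clock"],s["eef_pos"],np.degrees(s["eef_rot"]),np.degrees(s["joints"]))
im,P,K,T=cloud("wrist");np.savez("w.npz",im=im,P=P,T=T,K=K);cv2.imwrite("pics/w1.png",im[...,::-1])
print(T.round(3).tolist())
E
```

```text
clock: 1.1
eef_pos: [310.6, 461.5, 205.1]
eef_rot: [-3.141, 0.0, 1.783]
wrist_force: [-0.3, 0.5, -0.1]
finger_gap: 93.9
finger_force: 0.0
clock: 2.1
eef_pos: [430.5, 409.5, 204.9]
eef_rot: [-3.141, 0.001, 0.841]
wrist_force: [0.6, 1.4, -0.7]
finger_gap: 93.6
finger_force: 0.0
2.1 [430.462775   409.48407283 204.89809703] [-1.79991032e+02  5.18926155e-02  4.81793953e+01] [4.00366827e+01 2.29023106e+01 7.95495044e+01 1.56425823e-03
 7.76008247e+01 8.18569549e+01]
[[0.745, -0.647, -0.163, 476.918], [-0.667, -0.722, -0.185, 463.632], [0.002, 0.247, -0.969, 384.058], [0.0, 0.0, 0.0, 1.0]]
```

View pics/w1.png

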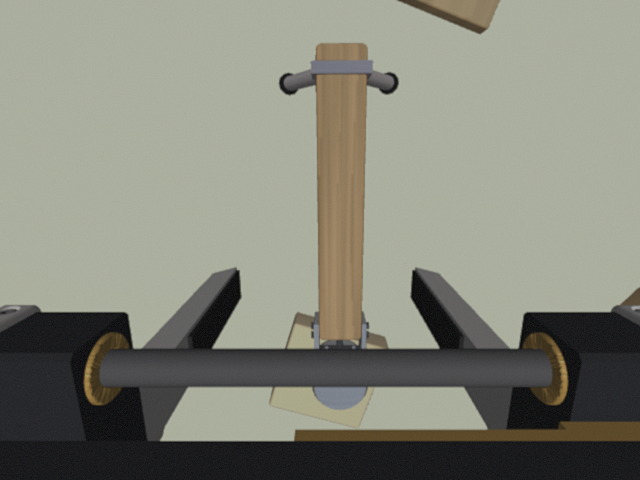

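The rail runs straight up the picture, centred between the fingers at about u=342. Feet are at (289,83) and (390,82), and the cup is at (340,388).

```bash
cat > rail.py <<'E'
from h import *
from scipy.ndimage import label
D=np.load("w.npz");P=D["P"];z=P[...,2];hsv=cv2.cvtColor(D["im"],cv2.COLOR_RGB2HSV)
m=(z>72)&(z<82)&(hsv[...,1]>60);m[:,:300]=0;m[:,385:]=0;m[345:]=0
l,k=label(m);m=l==1+np.argmax(np.bincount(l.ravel())[1:])
r=cv2.minAreaRect(P[m][:,:2].astype(np.float32));print(m.sum(),r,np.median(z[m]))
b=cv2.boxPoints(r);print(b.round(1).tolist())
for a in((285,82),(393,82)):
    q=P[a[1]-8:a[1]+8,a[0]-10:a[0]+8].reshape(-1,3);q=q[(q[:,2]>5)&(q[:,2]<60)];print("foot",len(q),np.median(q,0))
m=(z>76)&(z<87);m[:380]=0;m[:,:300]=0;m[:,385:]=0;print("cup",m.sum(),cv2.minEnclosingCircle(P[m][:,:2].astype(np.float32)))
E
python3 rail.py
```

```text
12146 ((446.8934326171875, 408.84161376953125), (241.86720275878906, 41.62820053100586), 48.53116989135742) 76.91273877688263
[[351.20001220703125, 332.0], [382.3999938964844, 304.3999938964844], [542.5999755859375, 485.70001220703125], [511.3999938964844, 513.2000122070312]]
foot 205 [491.75601613 537.38158597  13.72569692]
foot 234 [567.51098227 469.29155096  15.84621519]
cup 959 ((329.5182800292969, 276.4582214355469), 27.256134033203125)
```

```bash
python3 -m handwheel '.26 -.16 0 .07 0;0 0 -.5 0 0;0 0 -.5 0 0;0 0 -.5 0 0;0 0 -.5 0 0;0 0 -.5 0 0;0 0 -.5 0 0;0 0 -.5 0 0;0 0 -.4 0 0;0 0 0 0 0;0 0 0 0 0'; python3 -m handwheel '0 0 0 0 1;0 0 0 0 1;0 0 0 0 1;0 0 0 0 1;0 0 0 0 1;0 0 0 0 1;0 0 0 0 1;0 0 0 0 1;0 0 0 0 1' 45
```

```text
clock: 3.07
eef_pos: [440.0, 403.5, 49.2]
eef_rot: [-3.141, 0.001, 0.853]
wrist_force: [0.0, -0.2, 0.5]
finger_gap: 94.4
finger_force: 0.0
clock: 3.82
eef_pos: [440.7, 403.4, 49.5]
eef_rot: [3.141, -0.0, 0.851]
wrist_force: [2.4, -2.0, 0.2]
finger_gap: 41.8
finger_force: 45.0
```

```bash
python3 -m handwheel '0 0 .1 0 1;0 0 .25 0 1;0 0 .35 0 1;0 0 .4 0 1;0 0 .4 0 1;0 0 .4 0 1;0 0 .4 0 1;0 0 .3 0 1;0 0 .15 0 1;0 0 0 0 1;0 0 0 0 1'; python3 -m handwheel '.05 -.2 0 .15 1;.1 -.4 0 .35 1;.11 -.42 0 .35 1;.11 -.42 0 .35 1;.11 -.42 0 .35 1;.11 -.42 0 .35 1;.11 -.42 0 .35 1;.11 -.42 0 .35 1;.11 -.42 0 .35 1;.11 -.42 0 .35 1;.11 -.42 0 .35 1;.11 -.42 0 .35 1'; python3 -m handwheel '.11 -.42 0 .35 1;.11 -.42 0 .35 1;.11 -.42 0 .35 1;.11 -.42 0 .35 1;.11 -.42 0 .35 1;.11 -.42 0 .35 1;.11 -.42 0 .35 1;.11 -.42 0 .35 1;.11 -.42 0 .35 1;.11 -.42 0 .35 1;.11 -.42 0 .35 1;.11 -.42 0 .35 1'; python3 -m handwheel '.11 -.42 0 .35 1;.11 -.42 0 .35 1;.11 -.42 0 .35 1;.11 -.42 0 .35 1;.11 -.42 0 .35 1;.1 -.4 0 .3 1;.1 -.3 0 .1 1;0 0 0 0 1;0 0 0 0 1;0 0 0 0 1;0 0 0 0 1'; python3 - <<'E'
from h import *
s=read_state();print(s["clock"],s["eef_pos"],np.degrees(s["eef_rot"]),s["wrist_force"],s["moment"])
for n in("top","scene","wrist"):
    im,P,K,T=cloud(n);np.savez(n+"2.npz",im=im,P=P,K=K,T=T)
    if n!="scene":cv2.imwrite(f"pics/{n}2.png",im[...,::-1])
E
```

```text
clock: 4.73
eef_pos: [440.3, 403.3, 158.9]
eef_rot: [-3.141, 0.001, 0.851]
wrist_force: [0.1, 0.1, -6.8]
finger_gap: 41.5
finger_force: 45.0
clock: 5.73
eef_pos: [490.2, 210.5, 158.3]
eef_rot: [-3.14, 0.001, 1.202]
wrist_force: [-0.5, 0.5, -7.1]
finger_gap: 41.8
finger_force: 45.0
clock: 6.73
eef_pos: [542.9, 9.1, 158.3]
eef_rot: [-3.14, -0.0, 1.568]
wrist_force: [-0.3, -0.2, -6.1]
finger_gap: 41.9
finger_force: 45.0
clock: 7.65
eef_pos: [573.0, -101.4, 159.1]
eef_rot: [-3.141, -0.0, 1.755]
wrist_force: [0.2, 0.4, -7.9]
finger_gap: 42.0
finger_force: 45.0
7.65 [ 573.04314161 -101.35215141  159.06942167] [-1.79962910e+02 -2.42126167e-02  1.00547767e+02] [ 0.1798571   0.41036458 -7.91761038] [-0.04559653  0.0440971  -0.06227965]
```

View pics/top2.png

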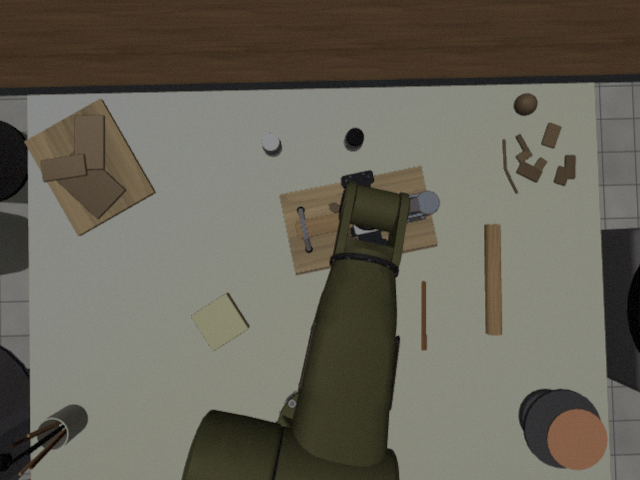

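View pics/wrist2.png

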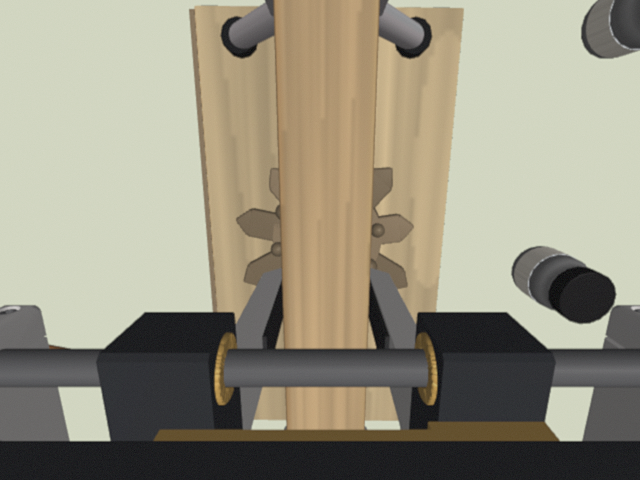

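The rail lies straight over the board. The cup shows at about (428,203) in the top view, and the feet show at (240,38) and (412,38) in the wrist view. Next I measure the cup against the ball.

```bash
python3 - <<'E'
from h import *
from scipy.ndimage import label
D=np.load("top2.npz");P=D["P"];z=P[...,2]
m=(z>184)&(z<198);m[:,:415]=0;m[:,450:]=0;m[:185]=0;m[225:]=0
q=P[m][:,:2].astype(np.float32);c,r=cv2.minEnclosingCircle(q);print("cup top",m.sum(),c,r,q.mean(0),np.median(z[m]))
for v0,u0 in((209,300),(249,309)):
    p=P[v0-6:v0+7,u0-6:u0+7].reshape(-1,3);p=p[(p[:,2]>100)&(p[:,2]<160)];print("foot",len(p),np.median(p,0) if len(p) else "")
D=np.load("wrist2.npz");P=D["P"];z=P[...,2];hsv=cv2.cvtColor(D["im"],cv2.COLOR_RGB2HSV)
m=(z>180)&(z<194)&(hsv[...,1]>50);m[:,:260]=0;m[:,390:]=0;m[330:]=0
r=cv2.minAreaRect(P[m][:,:2].astype(np.float32));print("rail",m.sum(),r,cv2.boxPoints(r).round(1).tolist(),np.median(z[m]))
h=P[m];print("tilt fit",np.linalg.lstsq(np.c_[h[:,:2],np.ones(len(h))],h[:,2],rcond=None)[0])
m=(z>15)&(z<26)&(hsv[...,1]>40);m[:,:185]=0;m[:,475:]=0;m[:10]=0
l,k=label(m);
# board edges
for s in("left","right"):
    e=[]
    for v in range(20,150,5):
        u=np.where(m[v])[0]
        if len(u): e.append(P[v,u[0] if s=="left" else u[-1],:2])
    e=np.array(e,np.float32);L=cv2.fitLine(e,cv2.DIST_HUBER,0,.01,.01).ravel();print(s,np.degrees(np.arctan2(L[1],L[0])),L[2:])
E
```

```text
cup top 435 (595.0847778320312, -258.3430480957031) 35.45500946044922 [ 600.51245 -260.96603] 189.7246383362144
foot 57 [593.84480604  41.5780061  127.5981017 ]
foot 66 [500.50274843  24.04150537 127.4875437 ]
rail 31560 ((562.3033447265625, -45.165435791015625), (43.382164001464844, 143.72021484375), 10.150907516479492) [[528.2999877929688, 21.700000762939453], [553.5999755859375, -119.69999694824219], [596.2999877929688, -112.0999984741211], [571.0, 29.399999618530273]] 186.73880408500088
tilt fit [ 1.53860127e-03 -1.01851534e-03  1.85758793e+02]
left -79.70236 [441.84293   16.856117]
right -80.070816 [657.25604   51.919662]
```

```bash
python3 - <<'E'
from h import *
from scipy.optimize import least_squares
for n,zs in(("top",82),("top2",191)):
    D=np.load(n+".npz");P=D["P"];z=P[...,2]
    c=np.array([331,280.]) if n=="top" else np.array([602,-263.])
    u=np.radians(48.5 if n=="top" else 100.2);u=np.array([np.cos(u),np.sin(u)])
    for it in range(3):
        d=P[...,:2]-c;m=(abs(z-zs)<5)&(np.hypot(d[...,0],d[...,1])<36)&(d@u<5)
        ed=m&~(cv2.erode(m.astype(np.uint8),np.ones((3,3)))>0)&(d@u<2)
        q=P[ed][:,:2]
        r=least_squares(lambda x:np.hypot(q[:,0]-x[0],q[:,1]-x[1])-29,c,loss="soft_l1");c=r.x
    print(n,m.sum(),len(q),c,np.abs(r.fun).mean(),np.median(z[m]))
E
```

```text
top 261 112 [337.90601356 286.20902086] 6.312985968863332 80.95343397317492
top2 314 108 [ 598.53455265 -254.15537808] 5.4309602396628955 190.093197718527
```

```bash
python3 - <<'E'
from h import *
from scipy.optimize import least_squares
for n,zs in(("top",82),("top2",191)):
    D=np.load(n+".npz");P=D["P"];z=P[...,2]
    c0=np.array([331,280.]) if n=="top" else np.array([602,-263.])
    u=np.radians(48.5 if n=="top" else 100.2);u=np.array([np.cos(u),np.sin(u)])
    d=P[...,:2]-c0;m=(abs(z-zs)<6)&(np.hypot(d[...,0],d[...,1])<42)
    cs,_=cv2.findContours(m.astype(np.uint8),cv2.RETR_EXTERNAL,cv2.CHAIN_APPROX_NONE)
    k=max(cs,key=len)[:,0];q=P[k[:,1],k[:,0]][:,:2];q=q[(q-c0)@u<3]
    r=least_squares(lambda x:np.hypot(q[:,0]-x[0],q[:,1]-x[1])-x[2],[*c0,29],loss="soft_l1",f_scale=.5)
    print(n,len(q),r.x,np.abs(r.fun).mean())
E
```

```text
top 35 [331.17098489 280.44013001  26.84180488] 0.972179312907554
top2 37 [ 601.18627057 -261.26044055   27.03968566] 1.0176848602288844
```

```bash
python3 -m handwheel '0 .02 -.15 0 1;0 0 -.2 0 1;0 0 -.2 0 1;0 0 -.2 0 1;0 0 -.2 0 1;0 0 -.1 0 1;0 0 -.05 0 1;0 0 0 0 1;0 0 0 0 1'; python3 -m handwheel '0 0 -.08 0 1;0 0 -.08 0 1;0 0 -.08 0 1;0 0 -.08 0 1;0 0 -.08 0 1;0 0 -.05 0 1;0 0 0 0 1'
```

```text
clock: 8.55
eef_pos: [573.5, -101.3, 115.7]
eef_rot: [3.141, 0.0, 1.754]
wrist_force: [0.1, 0.0, -7.8]
finger_gap: 41.8
finger_force: 45.0
clock: 9.13
eef_pos: [573.0, -101.2, 96.8]
eef_rot: [-3.141, -0.0, 1.754]
wrist_force: [0.0, -0.3, -6.8]
finger_gap: 41.5
finger_force: 45.0
```

```bash
python3 - <<'E'
from h import *
s=read_state();print(s["eef_pos"],s["wrist_force"],s["moment"])
im,P,K,T=cloud("scene");c=im[170:260,240:330]
im2,*_=cloud("top");c2=im2[170:260,390:480]
cv2.imwrite("pics/c3.png",cv2.resize(np.hstack([c,c2]),None,fx=4,fy=4)[...,::-1])
E
```

```text
[ 573.04697442 -101.23684705   96.80663442] [ 0.01381299 -0.34312228 -6.75077443] [-0.05826149  0.08487203 -0.03111127]
```

View pics/c3.png

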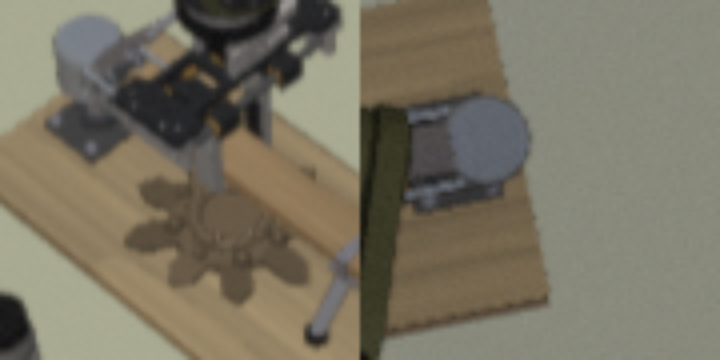

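The cup (about (88,45) in the left crop) sits over the neck and ball, with no contact force. I keep lowering.

```bash
python3 -m handwheel '0 0 -.06 0 1;0 0 -.06 0 1;0 0 -.06 0 1;0 0 -.06 0 1;0 0 -.06 0 1;0 0 0 0 1;0 0 0 0 1'; python3 -c "
from h import *
s=read_state();print(s['eef_pos'],s['wrist_force'],s['moment'])"
```

```text
clock: 9.82
eef_pos: [573.2, -101.3, 85.3]
eef_rot: [-3.141, -0.0, 1.754]
wrist_force: [0.1, -0.0, -7.5]
finger_gap: 41.8
finger_force: 45.0
[ 573.24388134 -101.29014949   85.2891429 ] [ 0.13305004 -0.0285964  -7.46924919] [-0.05084753  0.02917034  0.02542026]
```

```bash
python3 -m handwheel '0 0 -.05 0 1;0 0 -.05 0 1;0 0 -.05 0 1;0 0 -.05 0 1;0 0 0 0 1;0 0 0 0 1'; python3 -m handwheel '0 0 -.05 0 1;0 0 -.05 0 1;0 0 -.03 0 1;0 0 0 0 1;0 0 0 0 1'; python3 -c "
from h import *
s=read_state();print(s['eef_pos'],s['wrist_force'],s['moment'])"
```

```text
clock: 10.32
eef_pos: [573.2, -101.3, 77.3]
eef_rot: [-3.141, -0.0, 1.754]
wrist_force: [-1.2, -0.3, -6.5]
finger_gap: 41.9
finger_force: 45.0
clock: 10.73
eef_pos: [573.3, -101.3, 72.2]
eef_rot: [-3.141, -0.0, 1.754]
wrist_force: [-1.0, 0.1, -6.9]
finger_gap: 41.7
finger_force: 45.0
[ 573.27272763 -101.27770528   72.15196238] [-0.99132704  0.07034942 -6.88602697] [-0.01767235  0.07614076 -0.01622384]
```

```bash
python3 -m handwheel '0 0 -.03 0 1;0 0 -.03 0 1;0 0 0 0 1;0 0 0 0 1'; python3 -m handwheel '0 0 -.03 0 1;0 0 0 0 1;0 0 0 0 1'; python3 -c "
from h import *
s=read_state();print(s['eef_pos'],s['wrist_force'],s['moment'])"
```

```text
clock: 11.07
eef_pos: [573.3, -101.3, 69.8]
eef_rot: [-3.141, -0.0, 1.754]
wrist_force: [0.0, 0.5, -7.8]
finger_gap: 41.9
finger_force: 45.0
clock: 11.32
eef_pos: [573.4, -101.4, 69.4]
eef_rot: [3.141, 0.0, 1.754]
wrist_force: [-5.5, 0.5, 5.0]
finger_gap: 41.7
finger_force: 45.0
[ 573.43937434 -101.35713483   69.44015055] [-5.48888207  0.54917848  5.0330145 ] [0.04089118 1.16816422 0.02061188]
```

```bash
python3 -m handwheel '0 0 0 0 .5;0 0 0 0 .3;0 0 0 0 0;0 0 0 0 0;0 0 0 0 0;0 0 0 0 0;0 0 0 0 0;0 0 0 0 0'; python3 -m handwheel '0 0 .2 0 0;0 0 .5 0 0;0 0 .5 0 0;0 0 .5 0 0;0 0 .5 0 0;0 0 .5 0 0;0 0 .5 0 0;0 0 .5 0 0;0 0 .3 0 0;0 0 0 0 0;0 0 0 0 0'; python3 - <<'E'
from h import *
s=read_state();print(s["eef_pos"],s["wrist_force"])
im,P,K,T=cloud("scene");np.savez("s4.npz",im=im,P=P);cv2.imwrite("pics/s4.png",cv2.resize(im[160:300,220:390],None,fx=4,fy=4)[...,::-1])
im,P,K,T=cloud("wrist");z=P[...,2];hsv=cv2.cvtColor(im,cv2.COLOR_RGB2HSV)
cv2.imwrite("pics/w4.png",im[...,::-1])
m=(z>90)&(z<104)&(hsv[...,1]>50);m[:,:250]=0;m[:,400:]=0;m[340:]=0
r=cv2.minAreaRect(P[m][:,:2].astype(np.float32));print(r,np.median(z[m]));h=P[m]
print(np.linalg.lstsq(np.c_[h[:,:2],np.ones(len(h))],h[:,2],rcond=None)[0])
im,P,K,T=cloud("top");z=P[...,2];m=(z>95)&(z<108);m[:,:400]=0;m[:,450:]=0;m[:180]=0;m[235:]=0;print("cup z",np.median(z[m]),m.sum())
E
```

```text
clock: 11.98
eef_pos: [573.3, -101.3, 68.6]
eef_rot: [3.142, 0.0, 1.754]
wrist_force: [-0.3, 0.6, -0.5]
finger_gap: 90.4
finger_force: 0.0
clock: 12.9
eef_pos: [573.3, -101.3, 229.0]
eef_rot: [3.141, 0.0, 1.754]
wrist_force: [-0.4, -0.1, 0.2]
finger_gap: 94.2
finger_force: 0.0
[ 573.32972947 -101.31200726  229.02640804] [-0.37625258 -0.08364156  0.24624223]
((569.035400390625, -80.74757385253906), (42.3543815612793, 264.6759948730469), 10.491250991821289) 96.90918972205213
[ 1.36314979e-03 -1.13663708e-03  9.59628488e+01]
cup z 100.21477168610272 180
```

View pics/s4.png

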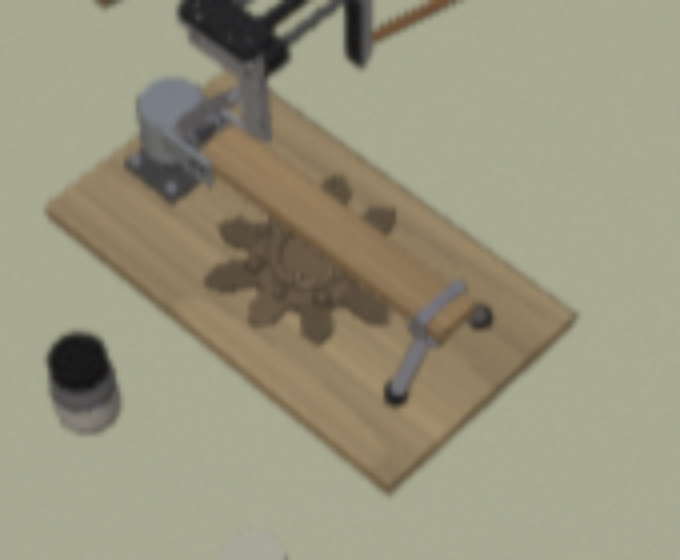

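View pics/w4.png

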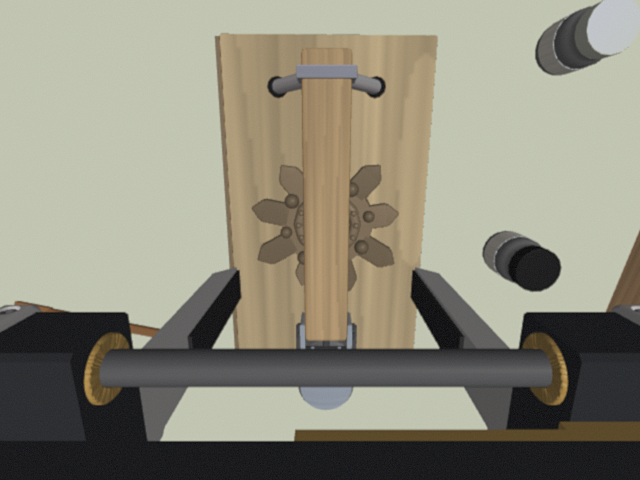

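The socket is home, with the rail top level at 97 mm, and the feet are on the far strip at (278,87)/(375,87) in the wrist view. The lever is still raised. Now I close the fingers, move over the lever and press.

```bash
python3 -m handwheel '.05 -.28 0 0 1;.06 -.35 0 0 1;.06 -.35 0 0 1;.06 -.35 0 0 1;.06 -.35 0 0 1;.06 -.35 0 0 1;.06 -.35 0 0 1;0 0 0 0 1;0 0 0 0 1;0 0 0 0 1;0 0 0 0 1' 20; python3 -m handwheel '0 0 -.2 0 1;0 0 -.3 0 1;0 0 -.3 0 1;0 0 -.2 0 1;0 0 -.1 0 1;0 0 0 0 1'; python3 - <<'E'
from h import *
s=read_state();print(s["eef_pos"],s["wrist_force"])
im,P,K,T=cloud("scene");cv2.imwrite("pics/s5.png",cv2.resize(im[160:260,220:340],None,fx=5,fy=5)[...,::-1])
E
```

```text
clock: 13.97
eef_pos: [589.7, -195.9, 228.7]
eef_rot: [3.142, -0.0, 1.755]
wrist_force: [0.5, 0.2, 0.6]
finger_gap: 24.0
finger_force: 0.0
clock: 14.47
eef_pos: [589.3, -196.3, 183.1]
eef_rot: [-3.14, -0.001, 1.754]
wrist_force: [-0.1, -0.3, -0.4]
finger_gap: 0.5
finger_force: 0.0
[ 589.28778463 -196.32146646  183.14161357] [-0.14518567 -0.2516782  -0.35425808]
```

View pics/s5.png

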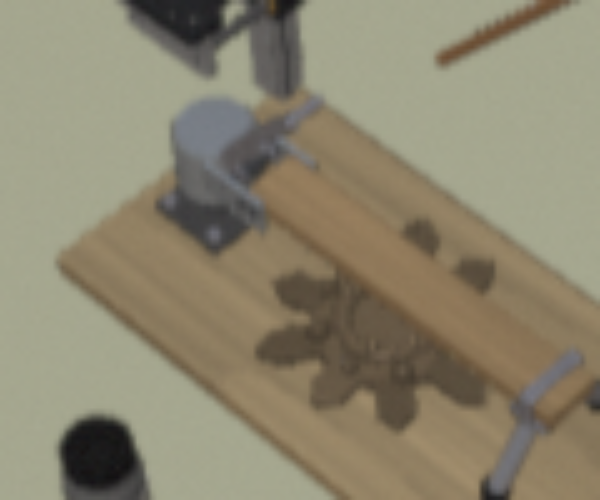

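The closed fingers at (280,85) hang over the lever's upper face, with the lever's free end at (318,100). I now press down while following the arc.

```bash
python3 -m handwheel '0 0 -.1 0 1;0 0 -.1 0 1;-.01 .04 -.1 0 1;-.01 .04 -.1 0 1;-.01 .05 -.1 0 1;-.01 .05 -.1 0 1;-.01 .05 -.1 0 1;-.01 .05 -.1 0 1;0 0 0 0 1'; python3 -m handwheel '-.01 .05 -.1 0 1;-.01 .05 -.1 0 1;-.01 .05 -.1 0 1;-.01 .05 -.1 0 1;-.01 .05 -.1 0 1;-.01 .05 -.1 0 1;-.01 .05 -.1 0 1;-.01 .05 -.1 0 1;0 0 0 0 1'; python3 -c "
from h import *
s=read_state();print(s['eef_pos'],s['wrist_force'],s['moment'])"
```

```text
clock: 15.27
eef_pos: [587.1, -184.7, 151.8]
eef_rot: [-3.141, -0.001, 1.755]
wrist_force: [0.9, 0.2, 0.8]
finger_gap: 0.5
finger_force: 0.6
clock: 16.02
eef_pos: [583.8, -168.8, 119.6]
eef_rot: [-3.141, -0.001, 1.755]
wrist_force: [-0.1, 0.8, 0.7]
finger_gap: 0.3
finger_force: 0.3
[ 583.77467564 -168.77314787  119.56510814] [-0.1478107   0.84760191  0.73940056] [ 0.02655062  0.05688634 -0.00701702]
```

```bash
python3 - <<'E'
from h import *
im,P,K,T=cloud("scene");cv2.imwrite("pics/s6.png",cv2.resize(im[160:260,220:340],None,fx=5,fy=5)[...,::-1])
E
```

```text
(no output)
```

View pics/s6.png

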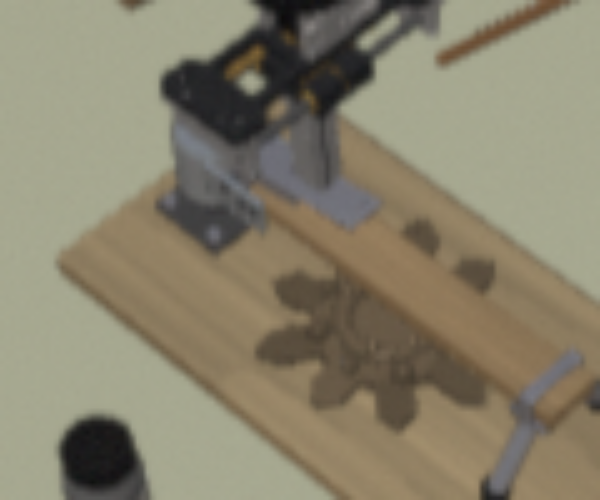

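The lever is nearly down, with the plate at (340,195) and the fingers on its face at (315,180). I keep pressing gently.

```bash
python3 -m handwheel '0 0 -.1 0 1;0 0 -.1 0 1;0 0 -.05 0 1;0 0 -.03 0 1;0 0 0 0 1;0 0 0 0 1'; python3 -m handwheel '0 0 -.03 0 1;0 0 0 0 1;0 0 0 0 1'; python3 -c "
from h import *
s=read_state();print(s['eef_pos'],s['wrist_force'],s['moment'])"
```

```text
clock: 16.57
eef_pos: [584.0, -169.5, 109.1]
eef_rot: [-3.141, 0.0, 1.754]
wrist_force: [0.7, -0.9, -0.6]
finger_gap: 0.3
finger_force: 0.0
clock: 16.82
eef_pos: [584.0, -169.4, 108.2]
eef_rot: [-3.141, 0.0, 1.754]
wrist_force: [0.1, 0.8, 1.3]
finger_gap: 0.3
finger_force: 0.8
[ 584.00649959 -169.38306479  108.1697477 ] [0.08392731 0.82055291 1.33801539] [ 0.10458963  0.24769985 -0.00551948]
```

```bash
python3 -m handwheel '0 0 -.02 0 1;0 0 0 0 1;0 0 0 0 1'; python3 -m handwheel '0 0 -.02 0 1;0 0 0 0 1;0 0 0 0 1'
```

```text
clock: 17.07
eef_pos: [584.1, -169.4, 108.0]
eef_rot: [3.141, 0.0, 1.754]
wrist_force: [-4.2, 1.5, 6.3]
finger_gap: 0.4
finger_force: 3.5
clock: 17.32
eef_pos: [584.2, -169.4, 107.8]
eef_rot: [3.141, 0.001, 1.754]
wrist_force: [-6.0, 2.7, 12.5]
finger_gap: 0.4
finger_force: 6.3
```

```bash
python3 -m handwheel '0 0 -.015 0 1;0 0 0 0 1;0 0 0 0 1;0 0 0 0 1'; python3 -m handwheel '0 0 .1 0 1;0 0 .3 0 1;0 0 .5 0 1;0 0 .6 0 1;0 0 .6 0 1;0 0 .6 0 1;0 0 .6 0 1;0 0 0 0 1;0 0 0 0 1'; python3 - <<'E'
from h import *
s=read_state();print(s["clock"],s["eef_pos"],s["wrist_force"])
im,P,K,T=cloud("scene");im2,P2,*_=cloud("wrist");z=P2[...,2]
cv2.imwrite("pics/f.png",np.hstack([cv2.resize(im[160:280,220:340],(400,400)),cv2.resize(im2,(400,400))])[...,::-1])
q=P.reshape(-1,3);b=np.array([601.6,-261.5]);u=np.array([-.177,.984])
for n,q in(("scene",P.reshape(-1,3)),("wrist",P2.reshape(-1,3))):
    d=(q[:,:2]-b)@u;y=(q[:,:2]-b)@[u[1],-u[0]]
    m=(abs(y)<12)&(q[:,2]>85)&(q[:,2]<150)
    for a in range(60,300,20):
        k=m&(d>a)&(d<a+20)
        if k.sum()>3: print(n,a,k.sum(),np.median(q[k,2]).round(1))
E
```

```text
clock: 17.65
eef_pos: [584.2, -169.4, 107.7]
eef_rot: [3.141, 0.001, 1.754]
wrist_force: [-8.4, 3.1, 17.2]
finger_gap: 0.5
finger_force: 8.4
clock: 18.4
eef_pos: [584.4, -169.5, 239.5]
eef_rot: [3.139, 0.001, 1.754]
wrist_force: [0.2, 0.8, -1.6]
finger_gap: 0.5
finger_force: 0.0
18.4 [ 584.43884019 -169.49220064  239.54406502] [ 0.18313158  0.77805827 -1.60839763]
scene 60 33 109.1
scene 80 40 109.6
scene 100 38 108.5
scene 120 30 109.3
scene 140 51 99.2
scene 160 36 98.6
scene 180 38 97.8
scene 200 40 97.8
scene 220 39 99.4
scene 240 38 98.0
scene 260 40 97.9
scene 280 38 99.7
wrist 60 523 108.0
wrist 80 551 108.0
wrist 100 576 108.0
wrist 120 603 108.0
wrist 140 635 97.4
wrist 160 619 97.0
wrist 180 646 96.9
wrist 200 679 96.9
wrist 220 714 96.9
wrist 240 758 96.9
wrist 260 823 96.9
wrist 280 160 96.8
```

View pics/f.png

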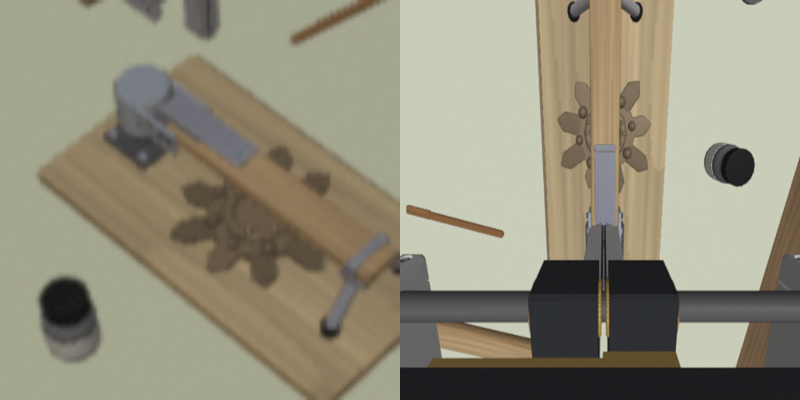

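The lever lies flat at 108.0 mm along its whole length, the rail is level at 97 mm, and the hand is clear. The lever is at (215,125) in the left half and (605,185) in the right.

```bash
python3 -c "
from cell import *
print(sign_off())"
```

```text
the job is handed in; nothing more can be done
None
```

I set the hand rest up over the sun and handed the job in at about 18.5 s. By the camera and force readings, the socket is home on the ball, the rail is level and straight, the feet are on the far strip, the latch is down and the hand is clear; no verdict came back.

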